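# Roll-test three rollers and reject the one that rocks

## Task

One of the three steel rollers on the flat plate is out of balance. With a fingertip, gently roll each across the plate towards the rail and feel how it runs: roll the two that run evenly fully home against the rail, without lifting them, but never let the one that balks and rocks back get onto the slope before the rail; lift that one off and set it down in the reject tray, not dropping it. Leave the other things on the bench alone.

Things in the scene. Friction and masses are not known exactly. Their poses are not given: they have to be found in the camera images.
- plate: fixed flat aluminium rolling plate with a stop rail at its far side; origin on the bench under its centre, x = rolling direction (from the open near edge to the rail), y along the rail, z up. Its flat deck is 12 mm high, reaches from x = -100 to x = +45 mm and is 280 mm wide (y); from there the top slopes down by 4 degrees to the foot of the rail
- home (a point): a point at the foot of the rail: the centre of a roller that is home lies here or anywhere along y from here (x = 68, z = 30 mm from the plate's origin; on the deck z = 32). The dark rail is 36 mm high and 24 mm thick, its slick plastic face is at x = 88. A roller whose centre passes x = 45 rolls down the slope to the rail by itself and stays; on the flat it soon stops when let go
- deck (a point): point on the deck above the plate's origin, 12 mm up. A true roller pushed slowly feels like under 1 N. The out-of-balance one, rolled 15 to 40 mm, resists with 2 to 7 N (it may skid), keeps pushing back on a finger that stops there with 1 to 3 N, and rocks back towards its start when let go; past half a turn (63 mm) it would run on by itself. Touching any at speed gives a short knock of some N
- roller_a_centre (a point): ground steel roller, cylinder 40 mm in diameter, 60 mm long with well rounded shoulders, about 0.8 kg, smooth (friction about 0.4, also on fingers); point at its centre (20 mm above what it lies on), y along its axis. Three look alike, in a row on the plate, lying across the rolling direction; one, any of them, has its mass centre 9 mm off its axis and starts heavy side down
- roller_b_centre (a point): ground steel roller, cylinder 40 mm in diameter, 60 mm long with well rounded shoulders, about 0.8 kg, smooth (friction about 0.4, also on fingers); point at its centre (20 mm above what it lies on), y along its axis. Three look alike, in a row on the plate, lying across the rolling direction; one, any of them, has its mass centre 9 mm off its axis and starts heavy side down
- roller_c_centre (a point): ground steel roller, cylinder 40 mm in diameter, 60 mm long with well rounded shoulders, about 0.8 kg, smooth (friction about 0.4, also on fingers); point at its centre (20 mm above what it lies on), y along its axis. Three look alike, in a row on the plate, lying across the rolling direction; one, any of them, has its mass centre 9 mm off its axis and starts heavy side down
- tray: fixed reject tray of grey plastic with a dark rubber mat on its floor, open on top, 110 x 120 mm (x, y) outside, walls 4 mm thick and 28 mm high; origin on the bench under its centre, inner floor 4 mm up
- glue_bottle: bystander: small bottle with a white cap, 40 mm wide, 86 mm tall; origin under its base
- tape_roll: bystander: roll of tape lying flat, 55 mm wide, 19 mm tall; origin under its base
- pocket_torch: bystander: black pen torch, 97 x 18 mm, lying; origin under its middle
- marker: bystander: marker pen, 135 x 17 mm, lying; origin under its middle
Not all that is in view belongs to the job. What is shaped like the part that bears roller_b_centre but green, orange or purple is not meant.

How it is judged:
By the outcome, as a careful person would: the job done as asked, in the order asked, and still so for the second after the job is handed in, with the robot touching nothing.
It also fails if it takes over 72 s, if anything falls off the work surface, if the arm or the gripper's body presses on something with over 40 N, if the wrist force passes 120 N, or if a joint passes its speed limit or range.

## Robot

A 7-joint arm with a two-finger parallel gripper is mounted at the origin on a cart in front of the work surface, level with it; the furniture and walls round the work are solid. World frame = base frame: x ahead of the robot, y to its left, z up, the work surface at z = 0. Lengths are in mm, angles in rad, forces in N, time in s.
With the tool pointing down it reaches from about 425 to 875 mm from the base axis. Payload 8.4 kg.
Tool frame: the origin (TCP) lies at the very end of the fingers, on their centre line; the grasp point (between the pads) lies 19 mm behind it; z points along the fingers, x is the direction in which the jaws open and shut, and the axes are right-handed (so a half turn about z gives the same grasp; the last joint's range is limited). The gripper opens to 87 mm and grips with 3 to 60 N. Pads are 19 mm wide; open, the fingers measure 117 mm over their backs; the gripper's body (75 mm by 190 mm) begins 51 mm behind the grasp point.
Start: joints at [-1.227, 0.333, 0.04, 1.465, -0.013, 1.343, -0.059], TCP at [278.503, 587.281, 222.546] pointing down, gripper open.
Joint ranges: [-2.58, 2.58], [-0.38, 2.09], [-1.3, 1.39], [0.25, 2.4], [-1.5, 4.64], [0.08, 2.09], [-2.65, 2.65]. Speed limits (rad/s): [2.22, 2.22, 2.79, 2.79, 3.14, 3.14, 3.14].

## Interface

Orientations are given as a unit quaternion [w, x, y, z].
In Python, from station import r gives the robot as it stands.
- The arm moves only by the tool arm_command, never from a script. Its argument "increments" is a list of rows, each a list of 4 numbers: the shift along the tool's x, y, z in cm, then the turn about the tool's z in degrees. A call has exactly 8 rows; each row is the pose to reach, as a shift and turn from the pose commanded when the call began, along the tool's axes at that moment; what a row does not reach only later rows make up. A row lasts 1/8 s, in which the tool goes at most 62.5 mm and 10.7 degrees, less where a joint would pass 70% of its speed; a pose out of reach is approached as far as the arm can. A call with a gripper value outside its range is refused whole. "claw" is the closure, from 0 (fully open) to 1 (shut), set as the call begins (left out, the last holds). The fingers move at their own pace and stop on an object; "force" is the grip in N (left out, the last holds). Time passes only in rows, so rows that repeat a pose let the fingers close, or fill a call up. It gives the time, the measured TCP pose, the force and the opening at its end, in the units of the state.
- r.observe(): the state, without advancing time (a new reading comes with each control period).
- r.capture(name): name is "scene" or "top"; returns (picture, depth): 384x512x3 uint8, red, green, blue; 384x512 float32, mm along the optical axis (not along the pixel's ray), 0 where there is no reading.
- r.camera_info(name): a dict with "fov_y" (degrees; the focal length in pixels is half the picture's height over the tangent of half this angle, whatever the lens; pixels are square), "cx", "cy" (the principal point, pixels), "extrinsics" (4x4, takes a point from camera to world coordinates). Camera axes: x right, y down, z forward; pixel columns grow to the right and rows downward; lengths in mm; the calibration is good to about 2 mm. A picture is of the moment at which its call begins. camera_info takes no time and is no camera call.
- r.job_done(): hands the job in, once; it reports no verdict.
The state is a dict: "time_s": time; "joint_pos": joint angles; "qvel": joint speeds; "joint_torque": joint torques, N m; "eef_pos": TCP position; "ee_rot": TCP orientation; "wrist_force": force on the tool from outside, world axes, zero at the start; "torque": the same for the moment, N m; "finger_gap": opening from 0.0 (shut) to 1.0 (fully open).
Only numpy, scipy, OpenCV 4.12 (cv2) and the standard library are available. Lean on these libraries where they do the work, as an engineer would, in place of code of your own. Each camera call takes 0.05 s, during which the arm holds its last target.

## Working session

There is one attempt and no reset: what is moved stays moved. The work goes in short steps, Python scripts to look and compute and a tool call to move; the robot and the scene stay as the last step left them, time stands still between calls to the robot, and variables do not carry over. Pictures are saved under pics/ and viewed, and the job is handed in when it is done.

Besides the shell and the picture viewer there is one more tool, called after "Request:" as name(argument=value, ...), one argument or row to a line, values as JSON. arm_command: Moves the arm, as the interface text tells. Its arguments: {"type":"object","properties":{"increments":{"type":"array"},"claw":{"type":"number"},"force":{"type":"number"}},"required":["increments"]}

```bash
ls; mkdir -p pics
python3 - <<'E'
from station import r
import cv2,numpy as np
print(r.observe())
for n in("scene","top"):
    p,d=r.capture(n); cv2.imwrite(f"pics/{n}0.png",p[:,:,::-1]); np.savez(f"{n}0.npz",p=p,d=d)
    print(n,r.camera_info(n))
E
```

```text
pics
{'time_s': 0.0, 'joint_pos': array([-1.22719301,  0.33389608,  0.03987452,  1.46627054, -0.01340756,
        1.34333047, -0.05847858]), 'qvel': array([ 1.24326092e-03, -1.26579060e-05, -1.51634305e-03,  1.68823351e-04,
        5.22120761e-04,  2.71134892e-04, -7.68818485e-04]), 'joint_torque': array([-4.66626880e-04, -6.56363440e+01,  1.33456416e+00, -4.03807819e+01,
       -5.99632692e-02,  4.46635822e-02,  1.57485852e-04]), 'eef_pos': array([278.32726054, 586.86323734, 221.66923939]), 'ee_rot': array([ 4.80739154e-04,  8.45124695e-01,  5.34568592e-01, -6.63320318e-04]), 'wrist_force': array([-0.01561554, -0.64841449, -0.20278899]), 'torque': array([0.02638218, 0.00410712, 0.0225897 ]), 'finger_gap': 1.0008926829599987}
scene {'fov_y': 53.75190030529449, 'cx': 252.37365635541465, 'cy': 185.28640671044326, 'extrinsics': array([[-9.82209897e-01, -1.58008207e-01,  1.01474752e-01,
         4.20536615e+02],
       [-1.87450346e-01,  8.57289510e-01, -4.79496678e-01,
         5.38454779e+02],
       [-1.12288296e-02, -4.89987860e-01, -8.71656934e-01,
         9.62352862e+02],
       [ 0.00000000e+00,  0.00000000e+00,  0.00000000e+00,
         1.00000000e+00]])}
top {'fov_y': 45.66707225356555, 'cx': 249.9039877818959, 'cy': 190.09026678456758, 'extrinsics': array([[ 2.71046449e-02, -9.87757606e-01,  1.53623727e-01,
         3.05713539e+02],
       [-9.99476865e-01, -2.40658490e-02,  2.16062983e-02,
         5.74004433e+01],
       [-1.76447000e-02, -1.54128992e-01, -9.87893172e-01,
         1.40395330e+03],
       [ 0.00000000e+00,  0.00000000e+00,  0.00000000e+00,
         1.00000000e+00]])}
```

View pics/scene0.png

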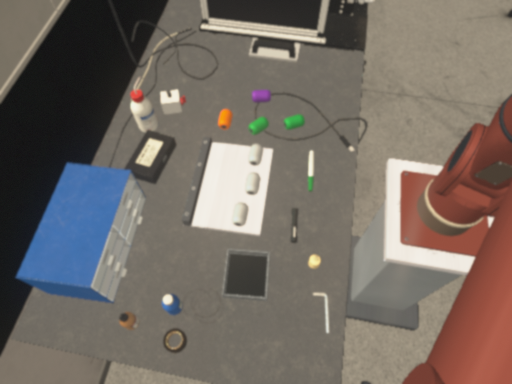

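View pics/top0.png

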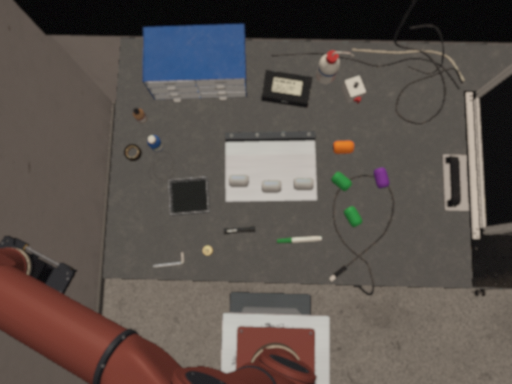

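The two views show a white plate with a dark rail on its far side, at top (225-317, 133-202). Three grey rollers lie on it at top px (239,181), (271,186) and (303,183). The green, orange and purple cylinders are decoys. The tray is at (188,195). I'll enlarge these next.

```bash
cat > h.py <<'E'
import numpy as np,cv2
from station import r
def K(n):
    i=r.camera_info(n); f=192/np.tan(np.radians(i['fov_y']/2)); return f,i['cx'],i['cy'],np.array(i['extrinsics'])
def onz(n,u,v,z):
    f,cx,cy,E=K(n); d=E[:3,:3]@np.array([(u-cx)/f,(v-cy)/f,1]); o=E[:3,3]; return o+d*(z-o[2])/d[2]
def dep(n,d,u,v):
    f,cx,cy,E=K(n); return E[:3,:3]@(np.array([(u-cx)/f,(v-cy)/f,1])*d[int(round(v)),int(round(u))])+E[:3,3]
def tri(uv1,uv2):
    A=[];b=[]
    for n,(u,v) in(("scene",uv1),("top",uv2)):
        f,cx,cy,E=K(n); d=E[:3,:3]@np.array([(u-cx)/f,(v-cy)/f,1]); d/=np.linalg.norm(d); P=np.eye(3)-np.outer(d,d); A.append(P); b.append(P@E[:3,3])
    x=np.linalg.lstsq(np.vstack(A),np.hstack(b),rcond=None)[0]; return x,[np.linalg.norm(P@x-q) for P,q in zip(A,b)]
def proj(n,X):
    f,cx,cy,E=K(n); c=E[:3,:3].T@(np.array(X)-E[:3,3]); return c[0]/c[2]*f+cx,c[1]/c[2]*f+cy
def crop(p,x0,y0,x1,y1,s,name):
    cv2.imwrite(name,cv2.resize(p[y0:y1,x0:x1,::-1],None,fx=s,fy=s,interpolation=cv2.INTER_CUBIC))
E
python3 - <<'E'
from h import *
p=np.load("scene0.npz")['p'];crop(p,170,130,290,305,3.4,"pics/s1.png")
p=np.load("top0.npz")['p'];crop(p,160,120,330,220,4.6,"pics/t1.png")
E
```

```text
(no output)
```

View pics/s1.png

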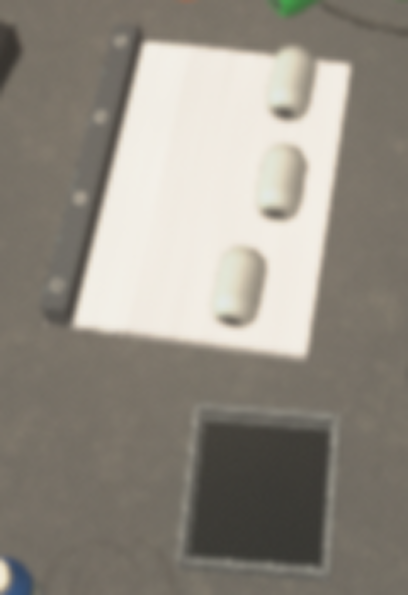

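View pics/t1.png

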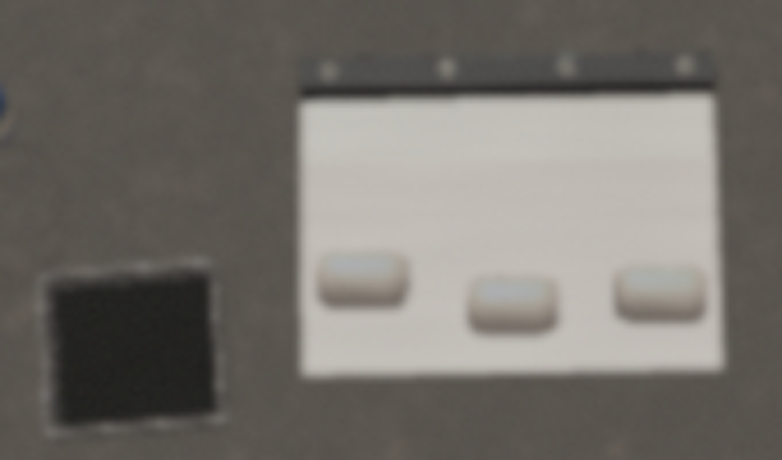

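```bash
cat >> h.py <<'E'
def cloud(n,d):
    f,cx,cy,E=K(n); v,u=np.mgrid[:384,:512]; P=np.stack([(u-cx)/f*d,(v-cy)/f*d,d],-1)@E[:3,:3].T+E[:3,3]; P[d<=0]=np.nan; return P
E
python3 - <<'E'
from h import *
def tc(x,y): return 160+(x+.5)/4.6-.5,120+(y+.5)/4.6-.5
def sc(x,y): return 170+(x+.5)/3.4-.5,130+(y+.5)/3.4-.5
t=dict(nl=(300,377),nr=(724,371),a=(363,280),b=(513,304),c=(660,294),tr1=(46,275),tr2=(208,262),tr3=(222,420),tr4=(56,434))
s=dict(nl=(306,357),nr=(351,63),a=(240,285),b=(282,182),c=(291,83),tr1=(200,407),tr2=(337,417),tr3=(326,571),tr4=(183,561))
s=dict(nl=(306,357),nr=(351,63),a=(240,285),b=(282,182),c=(291,83),tr1=(183,561),tr2=(200,407),tr3=(337,417),tr4=(326,571))
for k in t: print(k,*[np.round(x,1) for x in tri(sc(*s[k]),tc(*t[k]))])
for n in("scene","top"):
    d=np.load(n+"0.npz")['d'];P=cloud(n,d)
    T=np.load("top0.npz")
    for k,c in (s if n=="scene" else t).items():
        u,v=(sc if n=="scene" else tc)(*c); print(n,k,np.round(P[int(round(v)),int(round(u))],1))
E
```

```text
nl [483.4 163.7  18.3] [0.3 0.3]
nr [ 494.1 -118.1   19.1] [0.5 0.5]
a [544.8 122.6  41.6] [1.4 1.4]
b [530.8  23.5  39.2] [2.1 2.1]
c [540.4 -73.   41.1] [1.2 1.2]
tr1 [544.7 336.3  24.3] [2.9 2.9]
tr2 [554.6 225.9  39.3] [1.7 1.7]
tr3 [451.3 212.9  33.6] [0.7 0.7]
tr4 [440.3 324.1  22.5] [0.8 0.8]
scene nl [483.3 156.9  -1.1]
scene nr [ 494.8 -132.7   -1.1]
scene a [542.6 127.5  54.7]
scene b [526.5  28.8  49.5]
scene c [538.2 -64.3  54. ]
scene tr1 [542.7 337.7  24.3]
scene tr2 [556.  221.3  27.1]
scene tr3 [450.3 210.1  27.7]
scene tr4 [438.1 326.   27.1]
top nl [484.6 164.4   1.1]
top nr [ 498.5 -121.    -3.4]
top a [545.9 120.7  51.8]
top b [530.1  23.9  50.8]
top c [537.8 -71.6  55.2]
top tr1 [5.530e+02 3.397e+02 5.000e-01]
top tr2 [556.9 226.5  28.6]
top tr3 [452.1 212.8  29.9]
top tr4 [440.4 322.2  27.8]
```

Run:
```python
from h import *
for n in("top","scene"):
    Z=np.load(n+"0.npz");P=cloud(n,Z['d']).reshape(-1,3)
    def sel(x0,x1,y0,y1,z0,z1): return P[(P[:,0]>x0)&(P[:,0]<x1)&(P[:,1]>y0)&(P[:,1]<y1)&(P[:,2]>z0)&(P[:,2]<z1)]
    print(n,"deck z",np.median(sel(580,620,-80,140,-50,50)[:,2]),"bench",np.median(sel(420,470,-80,100,-50,50)[:,2]),"matz",np.median(sel(475,520,255,300,-50,50)[:,2]))
    for y in(122,23,-72):
        q=sel(500,580,y-45,y+45,30,70); 
        m=q[:,2]>np.percentile(q[:,2],40)
        (c,wh,a)=cv2.minAreaRect(q[:,:2].astype(np.float32)); print(y,len(q),q[m].mean(0).round(1),np.percentile(q[:,2],90).round(1),np.round(c,1),np.round(wh,1),round(a,1), np.round((q.min(0)+q.max(0))/2,1))
    q=sel(640,730,-120,190,30,60);(c,wh,a)=cv2.minAreaRect(q[:,:2].astype(np.float32));print("rail",c,wh,a,np.median(q[:,2]))
    q=sel(420,590,190,360,18,45);(c,wh,a)=cv2.minAreaRect(q[:,:2].astype(np.float32));print("tray",c,wh,a)
```

```text
top deck z 12.730036132393707 bench 0.45311008442661205 matz 5.027628599995637
122 248 [545.7 123.4  50.6] 52.8 [545.1 124.1] [37.6 60.7] 1.2 [545.1 124.1  43.9]
23 241 [530.5  24.8  51.1] 53.8 [531.   25.4] [38.7 59.6] 7.2 [531.   25.2  47.1]
-72 250 [541.3 -72.   50.8] 53.8 [540.6 -72.8] [37.3 60.3] 0.8 [540.5 -72.8  45.3]
rail (690.4613647460938, 31.448570251464844) (26.341934204101562, 275.609619140625) 2.2472991943359375 35.85473967513292
tray (498.3983459472656, 277.34454345703125) (110.81806182861328, 120.79196166992188) 5.972679138183594
scene deck z 12.291223896947884 bench 0.22548275722010658 matz 4.471257688945855
122 311 [544.5 122.5  49.8] 51.7 [544.9 121.6] [61.5 39.3] 88.6 [545.  121.7  42.4]
23 277 [529.7  22.6  49.8] 52.0 [529.5  21.9] [39.3 61.5] 0.9 [529.6  22.   42.9]
-72 247 [538.9 -73.4  49.8] 51.9 [539.1 -74.6] [38.4 61.1] 0.8 [538.9 -74.6  42.5]
rail (689.1198120117188, 28.577835083007812) (25.5253963470459, 279.4957275390625) 2.3004255294799805 35.71834423361241
tray (497.5350341796875, 273.89404296875) (110.16326141357422, 120.60460662841797) 6.056516170501709
```

Measured in the plate frame: yaw 2.25°, origin (589.8, 26.1). The rollers are at A (545,123), B (530,24) and C (540,-73.5), with tops at about 52 as expected. The tray is centred at (498,275.5), yaw 6°. I'll move to A, at the left in the top view, with the fingers closed.

Request:
arm_command(
  increments=[
    [-2, 2.5, 0.5, 5],
    [-5.5, 6.6, 1.5, 12],
    [-9.2, 11, 2.5, 20],
    [-13, 15.6, 3.5, 28],
    [-17, 20.4, 4.5, 36],
    [-21, 25.2, 5.5, 44],
    [-24.5, 29.4, 6.5, 52],
    [-27.5, 33, 7.5, 60],
  ],
  claw=1,
  force=30,
)

```text
time_s: 1.1
eef_pos: [459.3, 195.0, 147.2]
ee_rot: [0.0, 0.999, 0.037, -0.0]
wrist_force: [0.9, 0.2, -0.1]
finger_gap: 0.174
```

```bash
cat > g.py <<'E'
import sys
from h import *
from scipy.spatial.transform import Rotation as Ro
O=np.array([589.8,26.1]); Y=np.radians(2.25); RP=np.array([[np.cos(Y),-np.sin(Y)],[np.sin(Y),np.cos(Y)]])
def st():
    s=r.observe(); w,x,y,z=s['ee_rot']; R=Ro.from_quat([x,y,z,w]).as_matrix(); return s,R
def show():
    s,R=st(); p=s['eef_pos']; print("t",round(s['time_s'],2),"tcp",p.round(1),"plate",(RP.T@(p[:2]-O)).round(1),"yaw",np.degrees(np.arctan2(R[1,0],R[0,0])).round(2),"F_plate",(RP.T@s['wrist_force'][:2]).round(2),"Fz",s['wrist_force'][2].round(2),"gap",round(s['finger_gap'],3))
def go(xp,yp,z,yaw=2.25,plate=True):
    s,R=st(); p=s['eef_pos']; t=np.r_[O+RP@[xp,yp],z] if plate else np.array([xp,yp,z])
    show(); print("inc cm",(R.T@(t-p)/10).round(2),"turn",round(np.degrees(np.arctan2(R[1,0],R[0,0]))-yaw,2))
E
python3 -c "
from g import *
go(-91,98.5,22)"
```

```text
t 1.1 tcp [459.3 195.  147.2] plate [-123.7  173.9] yaw 4.29 F_plate [0.91 0.12] Fz -0.09 gap 0.174
inc cm [ 3.    7.65 12.52] turn 2.04
```

Request:
arm_command(
  increments=[
    [1, 3, 1, 1],
    [2.2, 6, 3, 2],
    [3, 7.8, 5.5, 2.3],
    [3, 7.9, 8, 2.3],
    [3, 7.9, 10, 2.3],
    [3, 7.9, 11.5, 2.3],
    [3, 7.9, 12.3, 2.3],
    [3, 7.9, 12.55, 2.3],
  ],
  claw=1,
)

```text
time_s: 2.1
eef_pos: [495.1, 121.1, 21.9]
ee_rot: [0.0, 1.0, 0.02, -0.0]
wrist_force: [-0.6, 0.2, -0.1]
finger_gap: 0.002
```

```bash
python3 -c "
from g import *
go(-91,98.5,22)"
```

```text
t 2.1 tcp [495.1 121.1  21.9] plate [-90.9  98.6] yaw 2.33 F_plate [-0.55  0.18] Fz -0.15 gap 0.002
inc cm [-0.01  0.01 -0.01] turn 0.08
```

Request:
arm_command(
  increments=[
    [0.5, 0, 0, 0],
    [0.9, 0, 0, 0],
    [1.2, 0, 0, 0],
    [1.5, 0, 0, 0],
    [1.8, 0, 0, 0],
    [2.2, 0, 0, 0],
    [2.6, 0, 0, 0],
    [3.0, 0, 0, 0],
  ],
)

```text
time_s: 3.1
eef_pos: [525.3, 122.3, 22.0]
ee_rot: [0.0, 1.0, 0.02, -0.0]
wrist_force: [-0.6, -1.0, -0.3]
finger_gap: 0.004
```

Request:
arm_command(
  increments=[
    [0.3, 0, 0, 0],
    [0.6, 0, 0, 0],
    [0.9, 0, 0, 0],
    [1.1, 0, 0, 0],
    [1.3, 0, 0, 0],
    [1.3, 0, 0, 0],
    [1.3, 0, 0, 0],
    [1.3, 0, 0, 0],
  ],
)

```text
time_s: 4.1
eef_pos: [538.0, 122.8, 22.1]
ee_rot: [0.0, 1.0, 0.02, -0.0]
wrist_force: [0.3, 0.2, -0.1]
finger_gap: 0.002
```

Run:
```python
from g import *
show()
p,d=r.capture("scene"); crop(p,150,110,310,310,3,"pics/s2.png"); show()
p,d=r.capture("top"); crop(p,160,120,330,220,4.6,"pics/t2.png"); show()
P=cloud("top",d).reshape(-1,3)
```

```text
t 4.1 tcp [538.  122.8  22.1] plate [-47.9  98.7] yaw 2.33 F_plate [0.33 0.16] Fz -0.08 gap 0.002
t 4.15 tcp [538.  122.8  22.1] plate [-47.9  98.7] yaw 2.33 F_plate [ 0.   -0.51] Fz 0.26 gap 0.006
t 4.2 tcp [538.  122.8  22.1] plate [-47.9  98.7] yaw 2.33 F_plate [-0.69 -0.51] Fz 0.05 gap 0.005
```

View pics/s2.png

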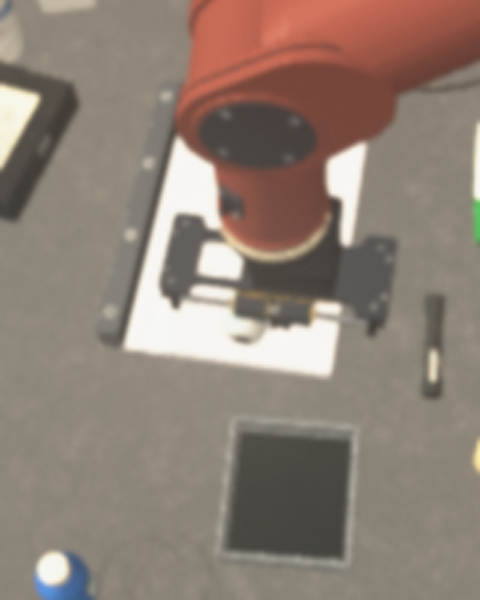

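Run:
```python
from g import *
for x in(-41,-30,-13,-5): print(x,[np.round((np.array(proj("scene",np.r_[O+RP@[x,128],32]))-[150,110])*3) for _ in[0]])
```

```text
-41 [array([264., 345.])]
-30 [array([252., 343.])]
-13 [array([233., 340.])]
-5 [array([224., 339.])]
```

View pics/t2.png

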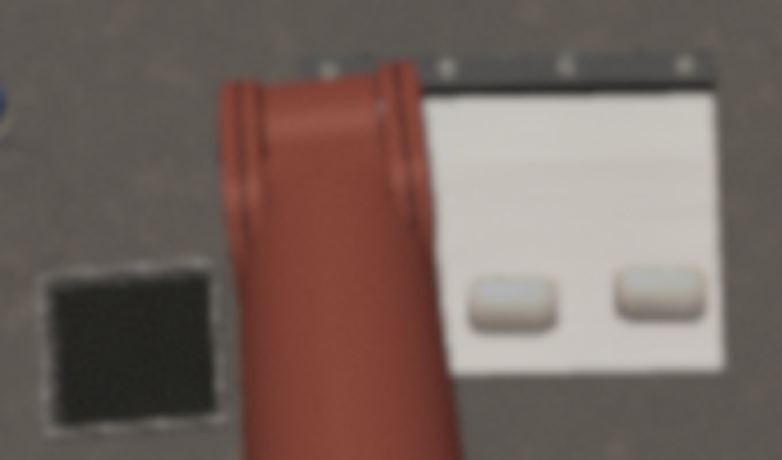

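Request:
arm_command(
  increments=[
    [0.2, 0, 0, 0],
    [0.4, 0, 0, 0],
    [0.6, 0, 0, 0],
    [0.8, 0, 0, 0],
    [1.0, 0, 0, 0],
    [1.2, 0, 0, 0],
    [1.4, 0, 0, 0],
    [1.6, 0, 0, 0],
  ],
)

```text
time_s: 5.2
eef_pos: [554.2, 123.5, 22.0]
ee_rot: [0.0, 1.0, 0.02, -0.0]
wrist_force: [-0.7, 0.9, -0.1]
finger_gap: 0.006
```

Run:
```python
from g import *
show()
p,d=r.capture("scene"); crop(p,190,170,270,240,9,"pics/s3.png"); show()
for x in(-20,-10,0,10,20): print(x,((np.array(proj("scene",np.r_[O+RP@[x,128],32]))-[190,170]+.5)*9).round())
```

```text
t 5.2 tcp [554.2 123.5  22. ] plate [-31.8  98.7] yaw 2.33 F_plate [-0.68  0.88] Fz -0.09 gap 0.006
t 5.25 tcp [554.5 123.5  22.1] plate [-31.5  98.7] yaw 2.33 F_plate [ 0.2  -0.11] Fz 0.05 gap 0.005
-20 [367. 489.]
-10 [333. 485.]
0 [300. 480.]
10 [267. 476.]
20 [234. 471.]
```

View pics/s3.png

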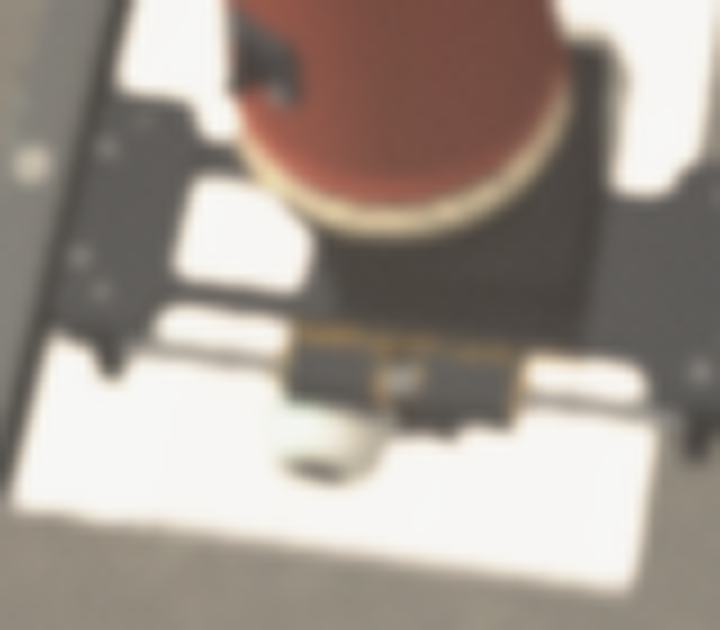

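A rolled about 33 mm with no measurable push-back, so it runs true. I'll roll it home.

Request:
arm_command(
  increments=[
    [0.3, 0, 0, 0],
    [0.7, 0, 0, 0],
    [1.1, 0, 0, 0],
    [1.5, 0, 0, 0],
    [1.9, 0, 0, 0],
    [2.3, 0, 0, 0],
    [2.7, 0, 0, 0],
    [3.1, 0, 0, 0],
  ],
)

```text
time_s: 6.25
eef_pos: [585.3, 124.7, 22.1]
ee_rot: [0.0, 1.0, 0.02, -0.0]
wrist_force: [0.0, 0.9, 0.8]
finger_gap: 0.009
```

Request:
arm_command(
  increments=[
    [0.4, 0, 0, 0],
    [0.8, 0, 0, 0],
    [1.2, 0, 0, 0],
    [1.6, 0, 0, 0],
    [2.0, 0, 0, 0],
    [2.4, 0, 0, 0],
    [2.8, 0, 0, 0],
    [3.0, 0, 0, 0],
  ],
)

```text
time_s: 7.25
eef_pos: [615.3, 125.9, 22.0]
ee_rot: [0.0, 1.0, 0.02, 0.0]
wrist_force: [-0.2, 0.2, -0.0]
finger_gap: 0.006
```

Run:
```python
from g import *
show()
p,d=r.capture("scene"); crop(p,170,150,270,240,7,"pics/s4.png"); show()
for x in(40,50,60,68): print(x,((np.array(proj("scene",np.r_[O+RP@[x,128],30]))-[170,150]+.5)*7).round())
```

```text
t 7.25 tcp [615.3 125.9  22. ] plate [29.4 98.7] yaw 2.32 F_plate [-0.22  0.17] Fz -0.03 gap 0.006
t 7.3 tcp [615.4 125.9  22.1] plate [29.5 98.8] yaw 2.32 F_plate [-0.29  0.95] Fz -0.44 gap 0.007
40 [272. 502.]
50 [246. 498.]
60 [221. 495.]
68 [200. 492.]
```

View pics/s4.png

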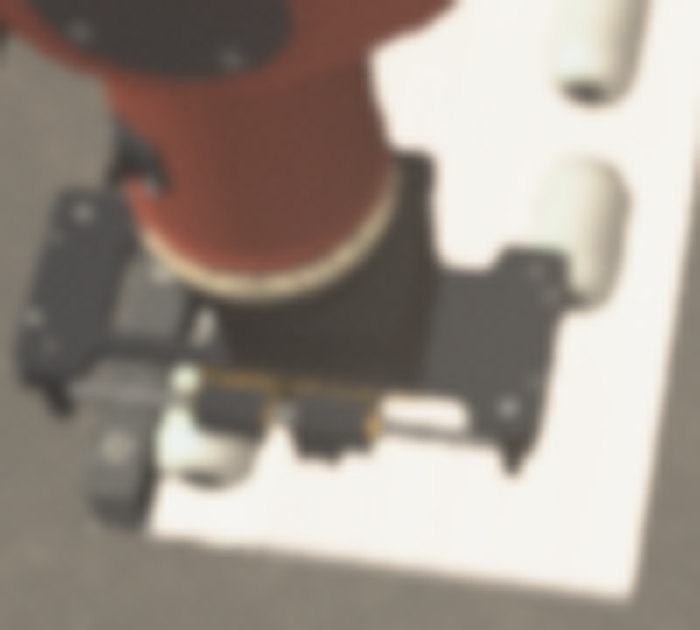

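A is down the slope against the rail. Next is B.

Request:
arm_command(
  increments=[
    [0, 0, -2, 0],
    [-0.2, 0, -5, 0],
    [-2, 1, -6.5, 0],
    [-5.5, 3.5, -6.5, 0],
    [-9, 6.5, -6.5, 0],
    [-11.5, 8.8, -6.5, 0],
    [-12.6, 9.8, -5.5, 0],
    [-12.7, 9.9, -4, 0],
  ],
)

```text
time_s: 8.3
eef_pos: [492.7, 22.0, 62.3]
ee_rot: [-0.001, 1.0, 0.02, 0.001]
wrist_force: [0.0, -0.2, 0.5]
finger_gap: 0.001
```

Request:
arm_command(
  increments=[
    [0, 0, 1.5, 0],
    [0, 0, 3, 0],
    [0, 0, 3.8, 0],
    [0, 0, 4, 0],
    [0.4, 0, 4, 0],
    [0.7, 0, 4, 0],
    [1.0, 0, 4, 0],
    [1.3, 0, 4, 0],
  ],
)

```text
time_s: 9.3
eef_pos: [505.3, 22.4, 22.2]
ee_rot: [-0.0, 1.0, 0.02, -0.0]
wrist_force: [-0.2, -0.7, 0.3]
finger_gap: 0.011
```

Run:
```python
from g import *
show()
p,d=r.capture("scene"); cv2.imwrite("pics/s5.png",cv2.resize(p[:,:,::-1],None,fx=1.5,fy=1.5)); show()
```

```text
t 9.3 tcp [505.3  22.4  22.2] plate [-84.6  -0.4] yaw 2.32 F_plate [-0.23 -0.64] Fz 0.33 gap 0.011
t 9.35 tcp [505.7  22.5  22.3] plate [-84.2  -0.3] yaw 2.33 F_plate [0.55 0.84] Fz -0.02 gap 0.009
```

View pics/s5.png

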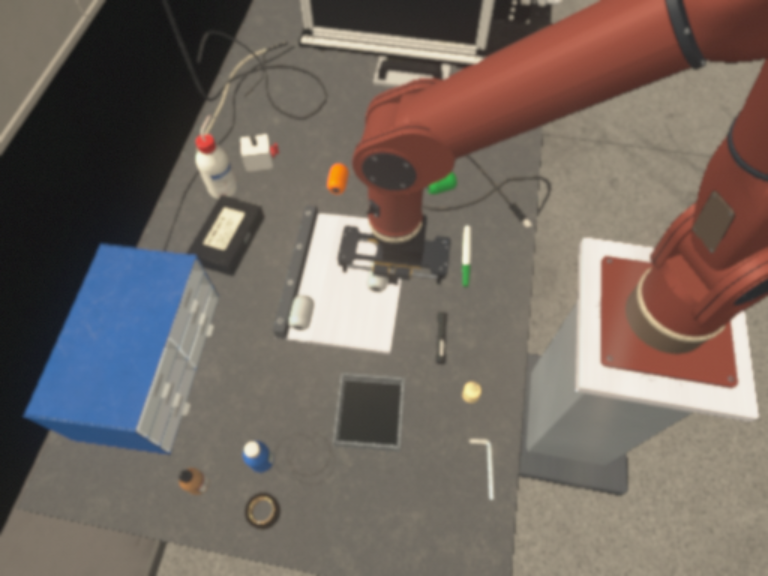

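A is home at the rail (scene px 300,312 in this 1.5x view). B's turn: slow push, about 28 mm.

Request:
arm_command(
  increments=[
    [0.2, 0, 0, 0],
    [0.5, 0, 0, 0],
    [0.8, 0, 0, 0],
    [1.1, 0, 0, 0],
    [1.4, 0, 0, 0],
    [1.7, 0, 0, 0],
    [1.9, 0, 0, 0],
    [2.1, 0, 0, 0],
  ],
)

```text
time_s: 10.35
eef_pos: [526.2, 23.2, 22.0]
ee_rot: [0.0, 1.0, 0.02, -0.0]
wrist_force: [0.6, 0.3, 0.7]
finger_gap: 0.006
```

Request:
arm_command(
  increments=[
    [0.2, 0, 0, 0],
    [0.4, 0, 0, 0],
    [0.6, 0, 0, 0],
    [0.8, 0, 0, 0],
    [0.8, 0, 0, 0],
    [0.8, 0, 0, 0],
    [0.8, 0, 0, 0],
    [0.8, 0, 0, 0],
  ],
)

```text
time_s: 11.35
eef_pos: [534.1, 23.6, 22.1]
ee_rot: [-0.0, 1.0, 0.02, 0.0]
wrist_force: [0.5, -0.2, 0.1]
finger_gap: 0.008
```

Run:
```python
from g import *
show()
p,d=r.capture("scene"); crop(p,190,140,280,220,8,"pics/s6.png"); show()
for x in(-60,-40,-30,-20,0): print(x,((np.array(proj("scene",np.r_[O+RP@[x,30],32]))-[190,140]+.5)*8).round())
```

```text
t 11.35 tcp [534.1  23.6  22.1] plate [-55.8  -0.3] yaw 2.33 F_plate [ 0.51 -0.22] Fz 0.11 gap 0.008
t 11.4 tcp [534.1  23.6  22.1] plate [-55.8  -0.3] yaw 2.33 F_plate [ 1.44 -0.31] Fz 0.36 gap 0.002
-60 [489. 433.]
-40 [432. 426.]
-30 [404. 422.]
-20 [376. 419.]
0 [319. 411.]
```

View pics/s6.png

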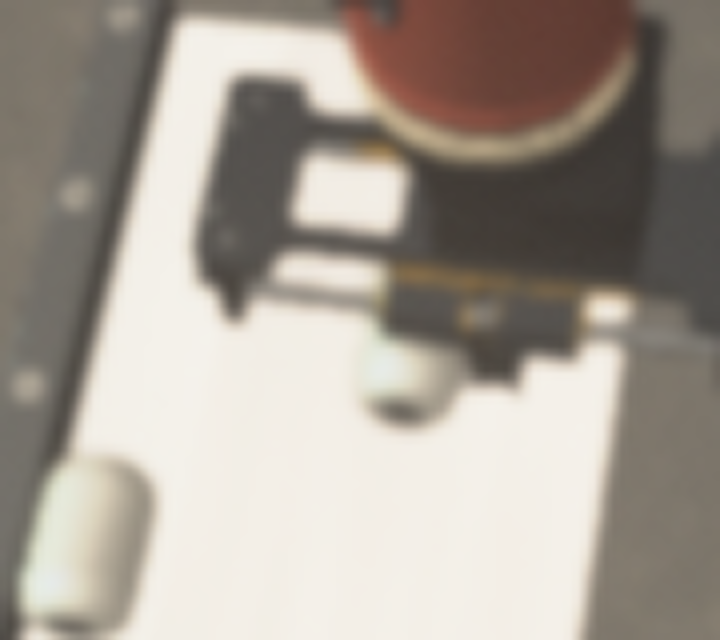

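Request:
arm_command(
  increments=[
    [0.2, 0, 0, 0],
    [0.4, 0, 0, 0],
    [0.6, 0, 0, 0],
    [0.8, 0, 0, 0],
    [0.8, 0, 0, 0],
    [0.8, 0, 0, 0],
    [0.8, 0, 0, 0],
    [0.8, 0, 0, 0],
  ],
)

```text
time_s: 12.4
eef_pos: [542.1, 23.9, 22.1]
ee_rot: [-0.0, 1.0, 0.02, -0.0]
wrist_force: [0.1, 0.3, 0.4]
finger_gap: 0.005
```

Run:
```python
from g import *
show()
for i in range(4):
    p,d=r.capture("scene");show()
crop(p,190,140,280,220,8,"pics/s7.png");
```

```text
t 12.4 tcp [542.1  23.9  22.1] plate [-47.8  -0.3] yaw 2.33 F_plate [0.08 0.29] Fz 0.36 gap 0.005
t 12.45 tcp [542.1  23.9  22.1] plate [-47.8  -0.3] yaw 2.33 F_plate [0.29 0.12] Fz 0.26 gap 0.005
t 12.5 tcp [542.1  23.9  22.1] plate [-47.7  -0.3] yaw 2.33 F_plate [ 0.38 -0.27] Fz 1.01 gap 0.002
t 12.55 tcp [542.1  23.9  22.1] plate [-47.7  -0.3] yaw 2.33 F_plate [-0.33 -0.29] Fz -0.24 gap 0.006
t 12.6 tcp [542.1  23.9  22.1] plate [-47.7  -0.3] yaw 2.33 F_plate [0.95 0.31] Fz 0.95 gap 0.011
```

View pics/s7.png

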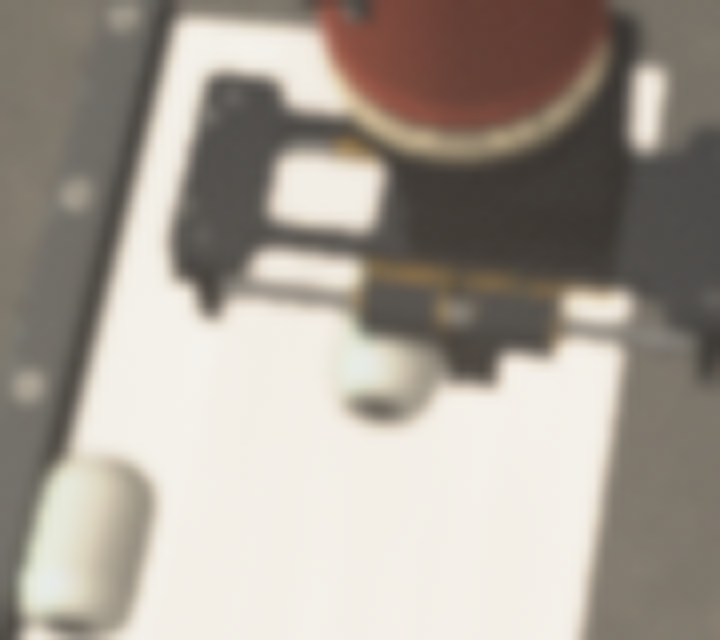

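B moved about 36 mm with push-back readings averaging around 0, so it runs true. I'll roll it home.

Request:
arm_command(
  increments=[
    [0.3, 0, 0, 0],
    [0.7, 0, 0, 0],
    [1.2, 0, 0, 0],
    [1.7, 0, 0, 0],
    [2.2, 0, 0, 0],
    [2.7, 0, 0, 0],
    [3.2, 0, 0, 0],
    [3.7, 0, 0, 0],
  ],
)

```text
time_s: 13.6
eef_pos: [579.4, 25.4, 22.0]
ee_rot: [0.0, 1.0, 0.02, -0.0]
wrist_force: [-0.6, -0.2, -0.1]
finger_gap: 0.008
```

Request:
arm_command(
  increments=[
    [0.5, 0, 0, 0],
    [1.0, 0, 0, 0],
    [1.5, 0, 0, 0],
    [2.0, 0, 0, 0],
    [2.5, 0, 0, 0],
    [3.0, 0, 0, 0],
    [3.5, 0, 0, 0],
    [4.0, 0, 0, 0],
  ],
)

```text
time_s: 14.6
eef_pos: [619.4, 27.1, 22.1]
ee_rot: [0.0, 1.0, 0.02, 0.0]
wrist_force: [-0.6, 0.1, -0.6]
finger_gap: 0.007
```

Run:
```python
from g import *
show()
p,d=r.capture("scene"); crop(p,170,120,290,220,6,"pics/s8.png");show()
```

```text
t 14.6 tcp [619.4  27.1  22.1] plate [29.6 -0.2] yaw 2.33 F_plate [-0.55  0.1 ] Fz -0.59 gap 0.007
t 14.65 tcp [620.   27.1  22.2] plate [30.2 -0.2] yaw 2.33 F_plate [0.05 0.52] Fz 0.25 gap 0.002
```

View pics/s8.png

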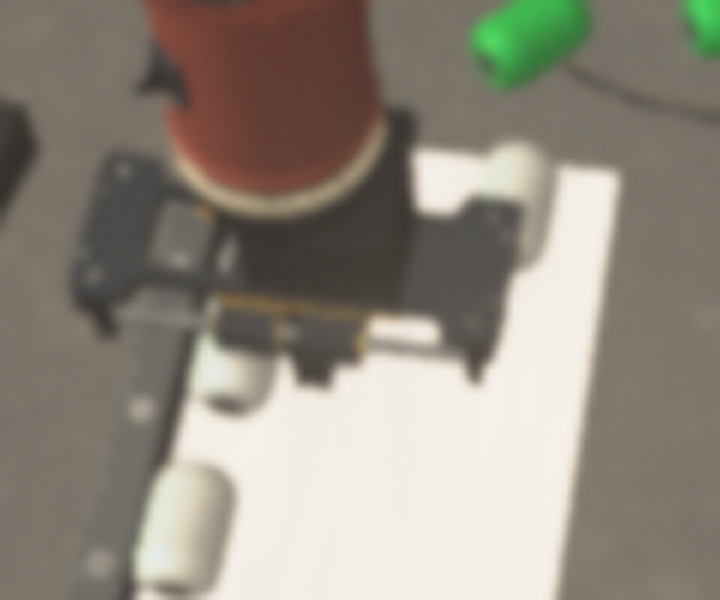

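B is on its way to the rail. Now C.

Request:
arm_command(
  increments=[
    [0, 0, -2, 0],
    [-0.2, 0, -5, 0],
    [-2, 1, -6.5, 0],
    [-5.5, 3.5, -6.5, 0],
    [-9, 6.5, -6.5, 0],
    [-11.3, 8.7, -6.5, 0],
    [-12.2, 9.7, -5.5, 0],
    [-12.2, 9.75, -4, 0],
  ],
)

```text
time_s: 15.65
eef_pos: [501.8, -75.3, 62.2]
ee_rot: [-0.0, 1.0, 0.02, 0.001]
wrist_force: [0.6, -0.3, 0.5]
finger_gap: 0.002
```

Request:
arm_command(
  increments=[
    [0, 0, 1.5, 0],
    [0, 0, 3, 0],
    [0, 0, 3.8, 0],
    [0, 0, 4, 0],
    [0.3, 0, 4, 0],
    [0.5, 0, 4, 0],
    [0.8, 0, 4, 0],
    [1.0, 0, 4, 0],
  ],
)

```text
time_s: 16.65
eef_pos: [511.5, -74.9, 22.3]
ee_rot: [-0.0, 1.0, 0.02, 0.0]
wrist_force: [0.4, -0.2, -0.7]
finger_gap: 0.006
```

Run:
```python
from g import *
show()
p,d=r.capture("scene"); crop(p,170,120,290,220,6,"pics/s9.png");show()
P=cloud("scene",d).reshape(-1,3)
for n,q in(("A",98.5),("B",-0.2)):
    L=(P[:,:2]-O)@RP; m=(abs(L[:,1]-q)<40)&(L[:,0]>20)&(L[:,0]<84)&(P[:,2]>42)&(P[:,2]<60); print(n,m.sum(),L[m].mean(0).round(1),((L[m].min(0)+L[m].max(0))/2).round(1))
```

```text
t 16.65 tcp [511.5 -74.9  22.3] plate [-82.2 -97.8] yaw 2.33 F_plate [ 0.44 -0.17] Fz -0.73 gap 0.006
t 16.7 tcp [511.7 -74.9  22.3] plate [-82.  -97.8] yaw 2.33 F_plate [-0.06  0.56] Fz -0.38 gap 0.004
A 216 [66.3 96. ] [66.9 94.3]
B 194 [66.2 -0.5] [66.2 -2.4]
```

View pics/s9.png

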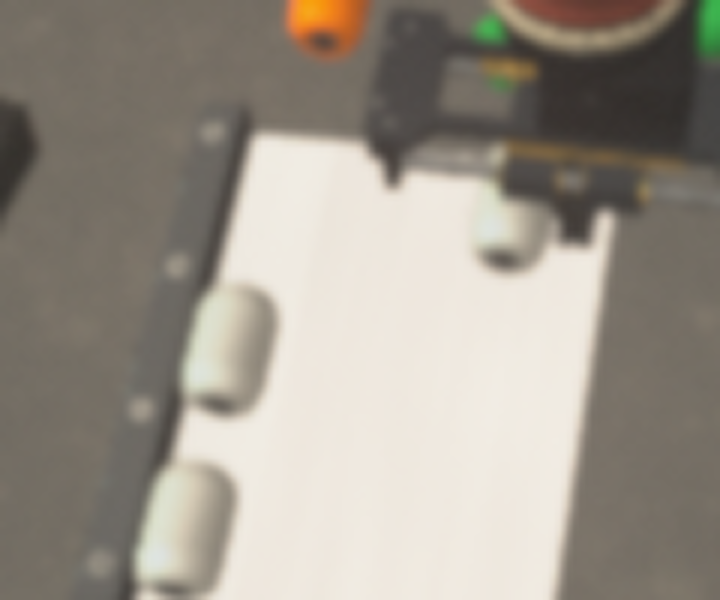

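A and B are both home, measured at x≈66-67. Feeling C with a slow 24 mm push.

Request:
arm_command(
  increments=[
    [0.3, 0, 0, 0],
    [0.6, 0, 0, 0],
    [0.9, 0, 0, 0],
    [1.2, 0, 0, 0],
    [1.5, 0, 0, 0],
    [1.8, 0, 0, 0],
    [2.1, 0, 0, 0],
    [2.4, 0, 0, 0],
  ],
)

```text
time_s: 17.7
eef_pos: [534.0, -74.1, 21.8]
ee_rot: [-0.0, 1.0, 0.02, -0.001]
wrist_force: [-7.9, -0.5, 5.4]
finger_gap: 0.006
```

Run:
```python
from g import *
show()
for i in range(3):
    p,d=r.capture("scene");show()
crop(p,190,110,290,200,7,"pics/s10.png")
```

```text
t 17.7 tcp [534.  -74.1  21.8] plate [-59.7 -98. ] yaw 2.31 F_plate [-7.91 -0.2 ] Fz 5.43 gap 0.006
t 17.75 tcp [534.6 -74.1  21.9] plate [-59.1 -98. ] yaw 2.32 F_plate [-6.47 -0.86] Fz 4.15 gap 0.006
t 17.8 tcp [534.5 -74.1  21.8] plate [-59.2 -98. ] yaw 2.32 F_plate [-5.96 -0.03] Fz 3.37 gap 0.003
t 17.85 tcp [534.5 -74.1  21.8] plate [-59.1 -98. ] yaw 2.32 F_plate [-5.24 -0.15] Fz 2.57 gap 0.001
```

View pics/s10.png

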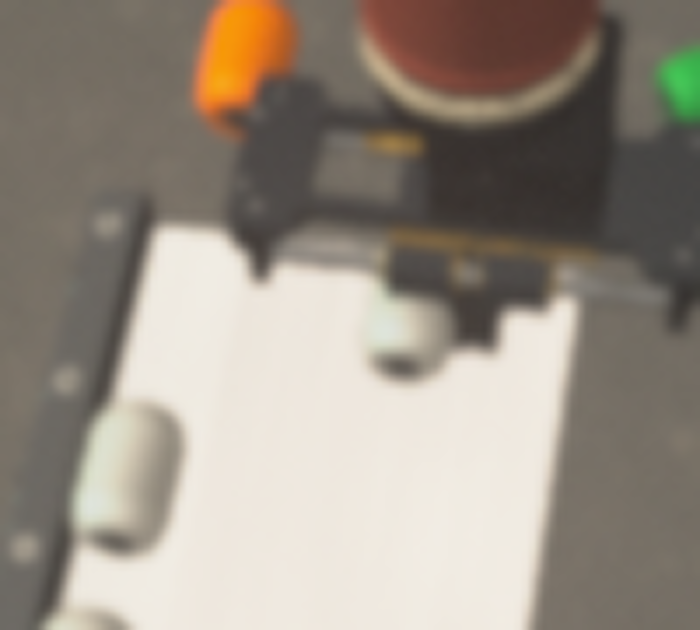

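C pushes back with 5-8 N and keeps pushing after the finger stops, so it's the out-of-balance one. I'll ease off slowly and let it rock back.

Request:
arm_command(
  increments=[
    [-0.3, 0, 0, 0],
    [-0.6, 0, 0, 0],
    [-0.9, 0, 0, 0],
    [-1.2, 0, 0, 0],
    [-1.5, 0, 0, 0],
    [-1.8, 0, 0, 0],
    [-2.0, 0, 0, 0],
    [-2.2, 0, 0, 0],
  ],
)

```text
time_s: 18.85
eef_pos: [513.0, -74.9, 22.1]
ee_rot: [0.0, 1.0, 0.02, 0.0]
wrist_force: [-0.7, 0.9, -0.2]
finger_gap: 0.005
```

Request:
arm_command(
  increments=[
    [-0.2, 0, 0, 0],
    [-0.4, 0, 0, 0],
    [-0.6, 0, 0, 0],
    [-0.8, 0, 0, 0],
    [-1.0, 0, 0, 0],
    [-1.2, 0, -1, 0],
    [-1.2, 0, -3, 0],
    [-1.2, 0, -6, 0],
  ],
)

```text
time_s: 19.85
eef_pos: [500.5, -75.5, 82.8]
ee_rot: [0.0, 1.0, 0.02, -0.001]
wrist_force: [0.5, -0.0, -0.2]
finger_gap: 0.003
```

```bash
cat >> g.py <<'E'
def rol(n,q,x0,x1,d,hw=45):
    P=cloud(n,d).reshape(-1,3);L=(P[:,:2]-O)@RP; m=(abs(L[:,1]-q)<hw)&(L[:,0]>x0)&(L[:,0]<x1)&(P[:,2]>40)&(P[:,2]<62)
    print(n,m.sum(),L[m].mean(0).round(1),((L[m].min(0)+L[m].max(0))/2).round(1),L[m].min(0).round(1),L[m].max(0).round(1))
E
python3 - <<'E'
from g import *
show()
p,d=r.capture("scene");crop(p,190,110,290,200,7,"pics/s11.png")
rol("scene",-98,-90,20,d)
p,d=r.capture("top");crop(p,160,120,330,220,4.6,"pics/t11.png")
rol("top",-98,-90,20,d)
E
```

```text
t 19.85 tcp [500.5 -75.5  82.8] plate [-93.2 -98. ] yaw 2.31 F_plate [ 0.47 -0.06] Fz -0.21 gap 0.003
scene 202 [-48.7 -96.7] [-48.3 -99.2] [ -66.8 -129.2] [-29.9 -69.2]
top 8 [-40.4 -68. ] [-41.4 -69.8] [-50.8 -73.2] [-32.  -66.4]
```

View pics/s11.png

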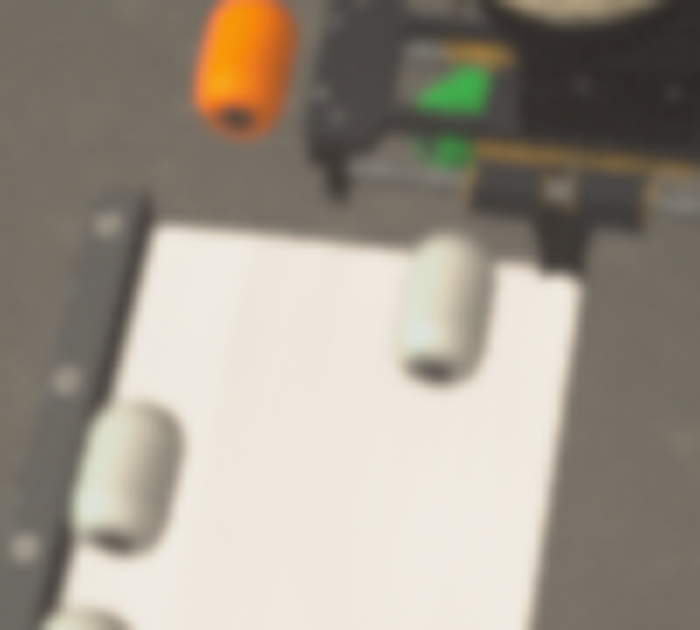

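View pics/t11.png

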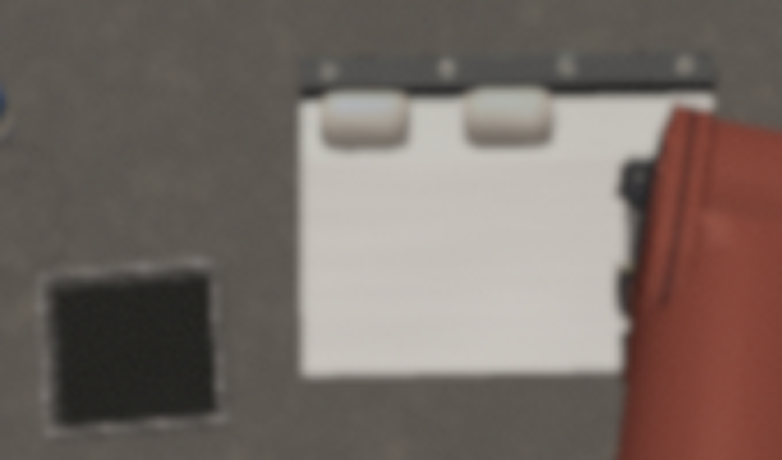

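C settled at plate x≈-48, slightly ahead of its start because it skidded a little. Opening the jaws above it.

Request:
arm_command(
  increments=[
    [0.5, 0, -0.5, 0],
    [1.3, 0, -1, 0],
    [2.3, 0, -1, 0],
    [3.3, 0, -1, 0],
    [4.1, 0, -1, 0],
    [4.5, 0, -1, 0],
    [4.5, 0, -1, 0],
    [4.5, 0, -1, 0],
  ],
  claw=0,
)

```text
time_s: 20.95
eef_pos: [545.8, -73.6, 92.0]
ee_rot: [-0.0, 1.0, 0.02, -0.0]
wrist_force: [0.2, 0.0, -0.2]
finger_gap: 0.835
```

Run:
```python
from g import *
show()
p,d=r.capture("scene");crop(p,190,110,290,200,7,"pics/s12.png")
rol("scene",-98,-90,20,d)
for x in(-55,-48,-41): print(x,((np.array(proj("scene",np.r_[O+RP@[x,-68],32]))-[190,110]+.5)*7).round())
```

```text
t 20.95 tcp [545.8 -73.6  92. ] plate [-47.9 -97.9] yaw 2.32 F_plate [0.17 0.  ] Fz -0.19 gap 0.835
scene 204 [-49.  -96.6] [-48.2 -99. ] [ -66.3 -128.6] [-30.  -69.3]
-55 [452. 381.]
-48 [435. 379.]
-41 [418. 377.]
```

View pics/s12.png

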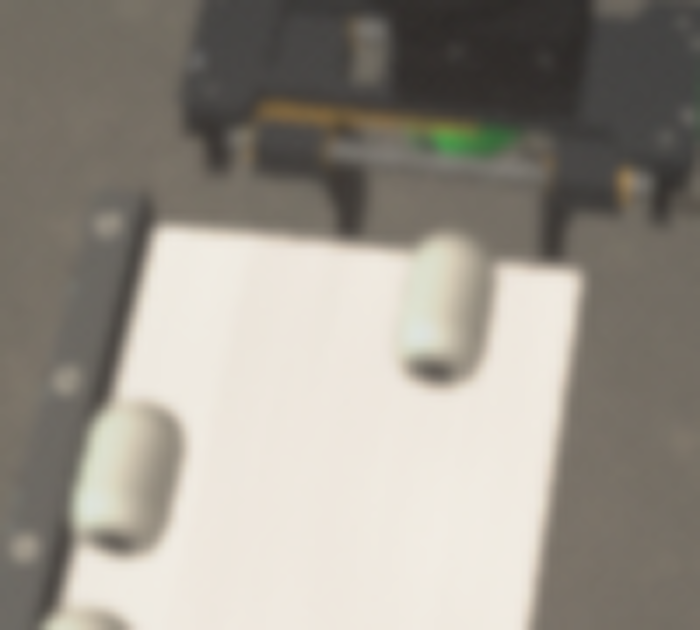

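C is stationary. Descending to z≈15.

Request:
arm_command(
  increments=[
    [0, 0, 1.5, 0],
    [0, 0, 3.2, 0],
    [0, 0, 4.8, 0],
    [0, 0, 6, 0],
    [0, 0, 6.9, 0],
    [0, 0, 7.4, 0],
    [0, 0, 7.6, 0],
    [0, 0, 7.65, 0],
  ],
  claw=0,
)

```text
time_s: 22.0
eef_pos: [546.3, -73.5, 15.8]
ee_rot: [0.0, 1.0, 0.02, 0.0]
wrist_force: [-0.2, 0.0, 0.7]
finger_gap: 1.001
```

Request:
arm_command(
  increments=[
    [0, 0, 0, 0],
    [0, 0, 0, 0],
    [0, 0, 0, 0],
    [0, 0, 0, 0],
    [0, 0, 0, 0],
    [0, 0, 0, 0],
    [0, 0, 0, 0],
    [0, 0, 0, 0],
  ],
  claw=1,
  force=45,
)

```text
time_s: 23.0
eef_pos: [546.6, -73.5, 15.8]
ee_rot: [0.0, 1.0, 0.02, 0.001]
wrist_force: [4.1, 0.1, 0.5]
finger_gap: 0.448
```

Run:
```python
from g import *
show()
p,d=r.capture("scene");crop(p,190,110,290,200,7,"pics/s13.png");show()
```

```text
t 23.0 tcp [546.6 -73.5  15.8] plate [-47.  -97.8] yaw 2.33 F_plate [ 4.12 -0.08] Fz 0.48 gap 0.448
t 23.05 tcp [546.6 -73.5  15.8] plate [-47.1 -97.8] yaw 2.33 F_plate [ 3.99 -0.17] Fz -0.63 gap 0.45
```

View pics/s13.png

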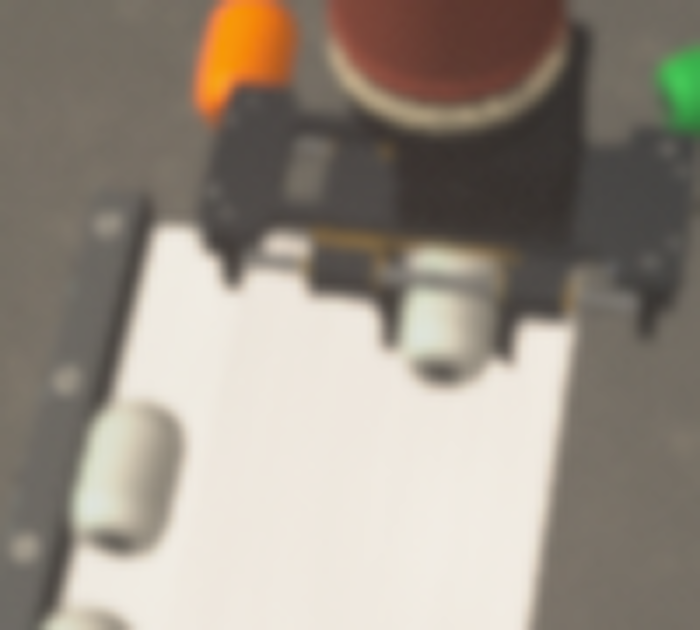

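The grip gap is 39 mm, matching the diameter. Lifting straight up.

Request:
arm_command(
  increments=[
    [0, 0, -0.3, 0],
    [0, 0, -1, 0],
    [0, 0, -2.2, 0],
    [0, 0, -3.8, 0],
    [0, 0, -5.4, 0],
    [0, 0, -7, 0],
    [0, 0, -8.3, 0],
    [0, 0, -9, 0],
  ],
)

```text
time_s: 24.05
eef_pos: [546.4, -73.5, 106.6]
ee_rot: [-0.0, 1.0, 0.02, 0.0]
wrist_force: [-0.2, 0.1, -9.5]
finger_gap: 0.449
```

Run:
```python
from g import *
go(498,275.5,105,6,False)
p,d=r.capture("scene");cv2.imwrite("pics/s14.png",cv2.resize(p[:,:,::-1],None,fx=1.5,fy=1.5));show()
```

```text
t 24.05 tcp [546.4 -73.5 106.6] plate [-47.3 -97.8] yaw 2.33 F_plate [-0.2   0.13] Fz -9.47 gap 0.449
inc cm [ -3.42 -35.07   0.16] turn -3.67
t 24.1 tcp [546.6 -73.6 107.1] plate [-47.1 -97.9] yaw 2.32 F_plate [-0.01 -0.12] Fz -8.58 gap 0.446
```

View pics/s14.png

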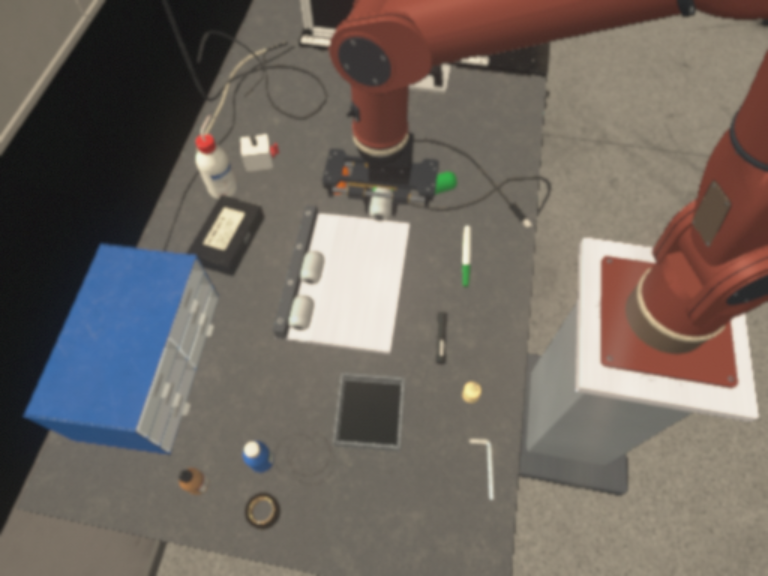

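C is held (about 8.5 N) and A and B are at the rail. Carrying C to the tray over two calls.

Request:
arm_command(
  increments=[
    [-0.1, -0.8, 0, 0],
    [-0.3, -2.5, 0, -0.5],
    [-0.6, -5.5, 0, -1],
    [-0.9, -9, 0, -1.5],
    [-1.2, -12.5, 0, -2],
    [-1.5, -16, 0, -2.5],
    [-1.9, -19.5, 0, -3],
    [-2.3, -23, 0, -3.5],
  ],
)

```text
time_s: 25.1
eef_pos: [512.4, 157.8, 105.0]
ee_rot: [0.0, 0.999, 0.052, -0.001]
wrist_force: [1.6, -0.2, -9.0]
finger_gap: 0.449
```

Request:
arm_command(
  increments=[
    [-0.2, -3, 0, 0],
    [-0.3, -6, 0, 0],
    [-0.4, -8.5, 0, 0],
    [-0.4, -10.5, 0, 0],
    [-0.4, -11.7, 0, 0],
    [-0.4, -12.1, 0, 0],
    [-0.4, -12.1, 0, 0],
    [-0.4, -12.1, 0, 0],
  ],
)

```text
time_s: 26.1
eef_pos: [497.8, 274.3, 105.6]
ee_rot: [0.0, 0.999, 0.05, -0.0]
wrist_force: [-0.3, 0.1, -8.8]
finger_gap: 0.445
```

Run:
```python
from g import *
go(498,275.5,9,6,False)
p,d=r.capture("scene");crop(p,170,200,310,320,5,"pics/s15.png");show()
```

```text
t 26.1 tcp [497.8 274.3 105.6] plate [-82.2 251.6] yaw 5.75 F_plate [-0.3   0.16] Fz -8.79 gap 0.445
inc cm [ 0.03 -0.12  9.66] turn -0.25
t 26.15 tcp [497.8 274.4 105.6] plate [-82.2 251.7] yaw 5.75 F_plate [-0.82 -0.1 ] Fz -9.16 gap 0.451
```

View pics/s15.png

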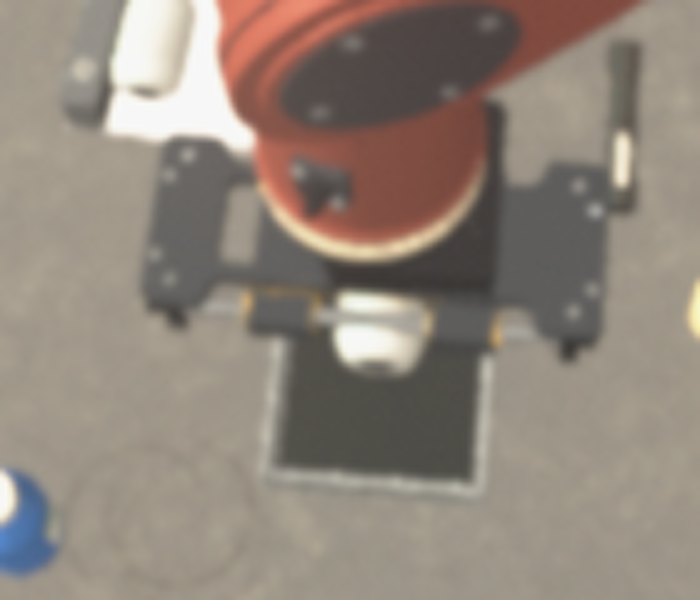

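Centred over the tray. Lowering, slowly near the mat.

Request:
arm_command(
  increments=[
    [0, 0, 1.2, 0],
    [0, 0, 3, 0],
    [0, 0, 5, 0],
    [0, 0, 6.6, 0],
    [0, 0, 7.8, 0],
    [0, 0, 8.5, 0],
    [0, 0, 8.9, 0],
    [0, 0, 9.2, 0],
  ],
)

```text
time_s: 27.15
eef_pos: [497.8, 275.5, 13.8]
ee_rot: [-0.0, 0.999, 0.051, 0.0]
wrist_force: [0.3, 0.1, -9.2]
finger_gap: 0.451
```

Request:
arm_command(
  increments=[
    [0, 0, 0.05, 0],
    [0, 0, 0.1, 0],
    [0, 0, 0.15, 0],
    [0, 0, 0.2, 0],
    [0, 0, 0.25, 0],
    [0, 0, 0.3, 0],
    [0, 0, 0.3, 0],
    [0, 0, 0.3, 0],
  ],
)

```text
time_s: 28.15
eef_pos: [497.5, 275.3, 10.6]
ee_rot: [0.0, 0.999, 0.051, -0.0]
wrist_force: [-0.4, 0.3, -8.4]
finger_gap: 0.451
```

Request:
arm_command(
  increments=[
    [0, 0, 0.05, 0],
    [0, 0, 0.1, 0],
    [0, 0, 0.15, 0],
    [0, 0, 0.2, 0],
    [0, 0, 0.23, 0],
    [0, 0, 0.23, 0],
    [0, 0, 0.23, 0],
    [0, 0, 0.23, 0],
  ],
)

```text
time_s: 29.15
eef_pos: [497.5, 275.3, 8.3]
ee_rot: [0.0, 0.999, 0.051, -0.0]
wrist_force: [-0.1, 1.4, -9.2]
finger_gap: 0.447
```

Request:
arm_command(
  increments=[
    [0, 0, 0.04, 0],
    [0, 0, 0.08, 0],
    [0, 0, 0.1, 0],
    [0, 0, 0.12, 0],
    [0, 0, 0.12, 0],
    [0, 0, 0.12, 0],
    [0, 0, 0.12, 0],
    [0, 0, 0.12, 0],
  ],
)

```text
time_s: 30.15
eef_pos: [497.5, 275.4, 7.8]
ee_rot: [-0.0, 0.999, 0.051, -0.0]
wrist_force: [-4.8, -3.6, 5.5]
finger_gap: 0.446
```

Contact: Fz went from -9 to +5.5 N. Opening the jaws partway.

Request:
arm_command(
  increments=[
    [0, 0, 0, 0],
    [0, 0, 0, 0],
    [0, 0, 0, 0],
    [0, 0, 0, 0],
    [0, 0, 0, 0],
    [0, 0, 0, 0],
    [0, 0, 0, 0],
    [0, 0, 0, 0],
  ],
  claw=0.2,
)

```text
time_s: 31.15
eef_pos: [497.5, 275.3, 7.0]
ee_rot: [0.0, 0.999, 0.051, -0.0]
wrist_force: [-0.5, 0.6, -0.1]
finger_gap: 0.799
```

Run:
```python
from g import *
show()
p,d=r.capture("scene");crop(p,170,200,310,320,5,"pics/s16.png");show()
```

```text
t 31.15 tcp [497.5 275.3   7. ] plate [-82.5 252.6] yaw 5.83 F_plate [-0.45  0.62] Fz -0.08 gap 0.799
t 31.2 tcp [497.4 275.3   7.1] plate [-82.5 252.6] yaw 5.83 F_plate [-0.3  -0.69] Fz -0.79 gap 0.801
```

View pics/s16.png

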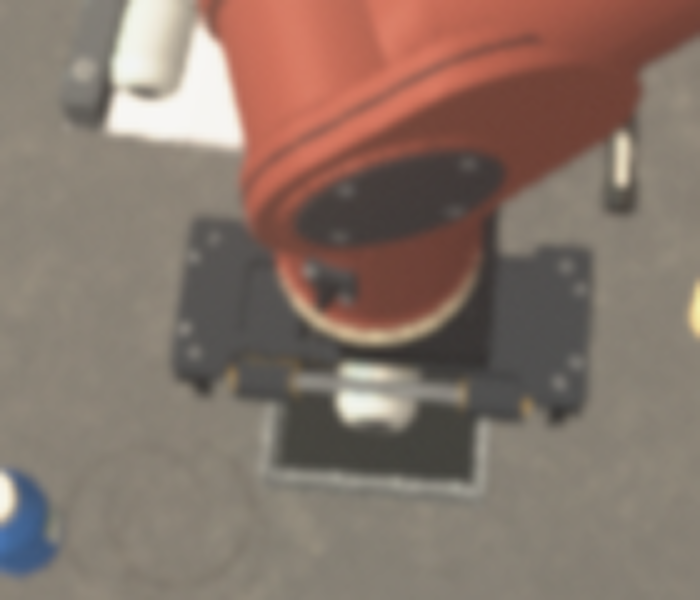

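The roller is free between the open fingers. Rising, then backing away to check.

Request:
arm_command(
  increments=[
    [0, 0, -0.5, 0],
    [0, 0, -2, 0],
    [0, 0, -4, 0],
    [0, 0, -6.5, 0],
    [0, 0, -9, 0],
    [0, 0, -11.5, 0],
    [0, 0, -14, 0],
    [0, 0, -16, 0],
  ],
)

```text
time_s: 32.2
eef_pos: [497.8, 275.4, 169.5]
ee_rot: [-0.001, 0.999, 0.051, 0.001]
wrist_force: [-0.0, -0.2, -0.5]
finger_gap: 0.797
```

Request:
arm_command(
  increments=[
    [0, -2, 0, 0],
    [0, -5, 0, 0],
    [0, -8, 0, 0],
    [0, -11, 0, 0],
    [0, -14, 0, 0],
    [0, -16, 0, 0],
    [0, -17.5, 0, 0],
    [0, -18, 0, 0],
  ],
)

```text
time_s: 33.2
eef_pos: [478.9, 455.1, 166.7]
ee_rot: [0.0, 0.999, 0.051, -0.0]
wrist_force: [0.1, 0.3, 0.3]
finger_gap: 0.802
```

Run:
```python
from g import *
show()
p,d=r.capture("scene");crop(p,150,100,300,310,2.8,"pics/s17.png")
rol("scene",98.5,20,84,d,40);rol("scene",0,20,84,d,40)
P=cloud("scene",d).reshape(-1,3);m=(abs(P[:,0]-498)<40)&(abs(P[:,1]-275.5)<45)&(P[:,2]>30)&(P[:,2]<60);print("C",m.sum(),P[m].mean(0).round(1),P[m].max(0).round(1))
p,d=r.capture("top");cv2.imwrite("pics/t17.png",cv2.resize(p[:,:,::-1],None,fx=1.5,fy=1.5))
rol("top",98.5,20,84,d,40);rol("top",0,20,84,d,40)
```

```text
t 33.2 tcp [478.9 455.1 166.7] plate [-94. 433.] yaw 5.86 F_plate [0.15 0.26] Fz 0.28 gap 0.802
scene 236 [66.  96.7] [66.7 95.3] [49.5 64.5] [ 84.  126.1]
scene 211 [65.6  0.3] [66.3 -2.5] [ 49.2 -33.2] [83.5 28.2]<stdin>:5: RuntimeWarning: Mean of empty slice.
  ret = um.true_divide(
Traceback (most recent call last):
ValueError: zero-size array to reduction operation maximum which has no identity
```

View pics/s17.png

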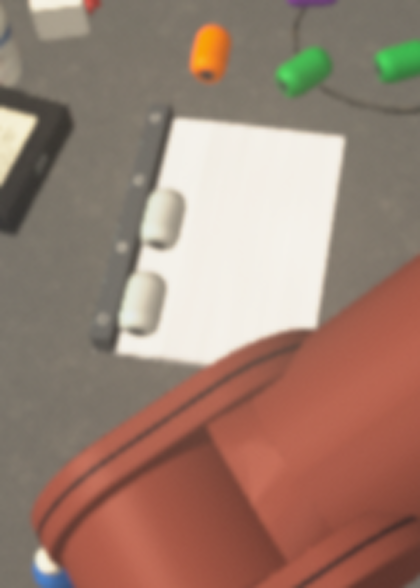

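Run:
```python
from g import *
p,d=r.capture("top");cv2.imwrite("pics/t18.png",cv2.resize(p[:,:,::-1],None,fx=1.5,fy=1.5))
rol("top",98.5,20,84,d,40);rol("top",0,20,84,d,40)
P=cloud("top",d).reshape(-1,3);m=(abs(P[:,0]-498)<40)&(abs(P[:,1]-275.5)<45)&(P[:,2]>30)&(P[:,2]<60);print("C",m.sum(),P[m].mean(0) if m.any() else 0)
```

```text
top 198 [66.7 97.5] [66.2 97.2] [49.3 67.8] [ 83.1 126.6]
top 191 [66.4  0.9] [67.  2.] [ 50.2 -27.2] [83.9 31.2]
C 228 [497.96040475 275.58657672  40.36373954]
```

View pics/t18.png

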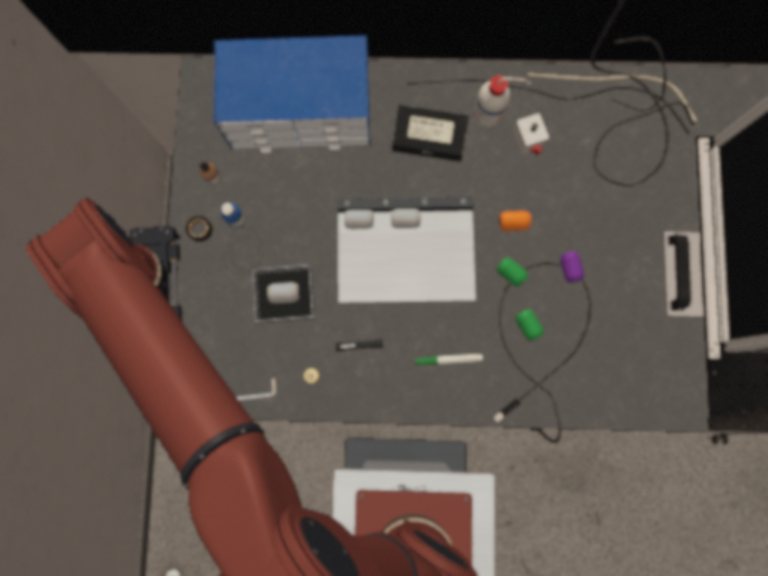

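C rests in the middle of the tray (283,292). A and B lie at the rail (358,217 and 405,216), and the other things are undisturbed. Handing in.

```bash
python3 -c "
from g import *
show();print(r.job_done())"
```

```text
t 33.3 tcp [479.3 454.3 166.9] plate [-93.6 432.2] yaw 5.82 F_plate [ 0.25 -0.07] Fz -0.07 gap 0.798
the job is handed in; nothing more can be done
None
```

The job is done and was handed in at 33.3 s, well under the 72 s limit.

- **True rollers:** I rolled A (beside the tray) and B (middle) 33–36 mm with a closed fingertip. Neither showed any steady push-back, so I rolled both home.
- **Reject roller:** C (far end) pushed back with 5–8 N after about 20 mm, a little over the expected range, and was still at about 5 N just after the finger stopped. It rocked back when I eased off and skidded slightly, settling about 5 mm ahead of its start. It never got near the slope. I lifted it off and lowered it into the tray until it touched the mat, then opened the jaws.

**Last checks:**
- **A and B:** both cameras put their centres at x ≈ 66–67 mm. Home is 68, so this agrees within the 2 mm calibration.
- **C:** it lies at (498, 276), the middle of the tray. Only the top camera confirmed this, because the arm hid the tray from the scene camera.
- **Rest of the scene:** in the final top view the other things on the bench appear undisturbed. The gripper was clear of everything, with no contact force.

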